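# Lock the little lanterns into their display rack

## Robot

A 6-joint arm with a two-finger parallel gripper is mounted at the origin on the work surface. World frame = base frame: x ahead of the robot, y to its left, z up, the work surface at z = 0. Lengths are in mm, angles in degrees, forces in N, time in s.
With the tool pointing down it reaches from about 375 to 975 mm from the base axis. Payload 3.8 kg.
Tool frame: the origin (TCP) lies on the centre line of the jaws, within the pads' length; the fingertips stand 17 mm ahead of it and the grasp point (between the pads) lies 2 mm behind it (r.tcp_to_tips is the distance from the TCP to the fingertips, in mm); z points along the fingers, y is the line along which they close (so a half turn about z gives the same grasp; the last joint's range is limited). The gripper opens to 85 mm and grips with 20 to 120 N. Pads are 22 mm wide; open, the fingers measure 114 mm over their backs; the gripper's body (76 mm by 85 mm) begins 54 mm behind the grasp point. The pads swing forward as they close: fully open they stand 13 mm farther back than shut.
Start: joints at [-69.494, 15.12, 91.902, -0, 72.978, -2.114], TCP at [259.615, -623.072, 248.28] pointing down, gripper open.
Joint ranges: [-150.88, 150.88], [-54.13, 125.18], [17.81, 147.31], [-75.09, 255.09], [0, 152.58], [-146.25, 146.25]. Speed limits (degrees/s): [147.25, 147.25, 180, 180, 180, 180].

## Interface

Orientations are given as a 3x3 rotation matrix whose columns are the frame's x, y, z axes.
In Python, from rig import r gives the robot as it stands.
- The arm moves only by the tool carry_out, never from a script. Its argument "series" is one flat list of numbers, 4 for each row, row after row: the shift along the tool's x, y, z in cm, then the turn about the tool's z in degrees. In form: [x, y, z, spin, x, y, z, spin, ...]. A call has 1 to 12 rows; each row shifts and turns the commanded pose from where the row before left it, along the tool's axes as they then stand; what a row does not reach is not made up. A row lasts 1/12 s, in which the tool goes at most 41.7 mm and 7.16 degrees, less where a joint would pass 70% of its speed; a pose out of reach is approached as far as the arm can. A call is refused whole if a number of a shift passes 4.17 or a number of a turn 7.16, either way. A call with a gripper value outside its range is refused whole. "gripper" is the opening, from 0 (shut) to 1 (fully open), set as the call begins (left out, the last holds). The fingers move at their own pace and stop on an object; "newtons" is the grip in N (left out, the last holds). Time passes only in rows, so rows that do not move let the fingers close. It gives the time, the measured TCP pose, the force, the opening and the grip force at its end, in the units of the state.
- r.read_state(): the state, without advancing time (a new reading comes with each control period).
- r.snapshot(name): name is "scene" or "top"; returns a dict with "frame" (480x640x3 uint8, red, green, blue), "K" (3x3 intrinsics, pixels), "R" (3x3) and "t" (3): a world point X has camera coordinates R X + t. Camera axes: x right, y down, z forward; pixel columns grow to the right and rows downward; lengths in mm; the calibration is good to about 2 mm. A picture is of the moment at which its call begins. There is no depth.
- r.sign_off(): hands the job in; it is judged then, once.
The state is a dict: "time_s": time; "qpos": joint angles; "qvel": joint speeds; "joint_efforts": joint torques, N m; "ee_pos": TCP position; "orientation": TCP orientation; "contact_force": force on the tool from outside, world axes, zero at the start; "ft_torque": the same for the moment, N m; "gripper_width": opening from 0.0 (shut) to 1.0 (fully open); "grip_force": force on a finger pad.
Only numpy, scipy, OpenCV 4.12 (cv2) and the standard library are available. Lean on these libraries where they do the work, as an engineer would, in place of code of your own. Each camera call takes 0.05 s, during which the arm holds its last target. There are 200 camera calls.

## Task

Two small white lanterns stand out from the back rail of the wooden display rack. Slide both gently, upright, all the way back against the rail while the steel keeper bar is still swung wide open; then swing the keeper bar shut, firmly but without ramming it, until it clicks past its spring detent and stays fully shut by itself. Leave the other wares alone.

Things in the scene. Friction and masses are not known exactly. Their poses are not given: they have to be found in the camera images.
- rack: Wooden display rack fixed to the table. Origin: centre of its underside, z up, x from its open front (robot's side) to the back rail, y to its left. Floor board 130 (x) x 270 (y) mm, 8 mm thick. The back rail runs along y, 10 mm thick, top 48 mm high. A lantern is home with its foot flat on the rail (its origin at x = 25 mm); one stands in each half, which in which changes.
- rail_face (a point): Middle of the back rail's front face (x = 50 mm in the rack), 20 mm above the table; axes as the rack's.
- keeper_hinge (a point): The keeper bar's vertical hinge axis (rack x = -6, y = 110 mm) at the bar's centre line, 58 mm above the table; axes as the rack's. Under it a 22 x 16 mm post, on it the bar's hub, 20 mm wide, top 66 mm high.
- keeper_end (a point): Centre of the round free end of the keeper bar, 200 mm from the hinge axis. The bar is a straight, level steel rod 14 mm thick, centre line 58 mm above the table, ending 207 mm from the hinge axis.
- catch (a point): Centre of the top of the fixed catch block (64 x 24 mm, 44 mm high; rack x = -24, y = -117 mm). On it, up to 71 mm high, the catch head: a stop tongue behind the bar's end and, to its right, a 10 mm sprung steel ball. The head is set by hand along an arc about the bar's hinge, some 30 mm differently each time: this is not reported, so where the bar clicks home must be felt (or seen).
- keeper (a joint): Angle of the bar, rad: 0 = along the rack's -y, 6 mm clear of lanterns that are home; positive = open, to the robot's side (1.57: along -x). Starts 1.6 to 2.1, ends at 2.4. Held shut somewhere from 0 to 0.155. Light spring to 1.85: 0.3 to 2.3 N moves it, 130 mm from the hinge; there the ball takes 8 to 16 N at 0.08 rad before shut, drops to 0 at 0.03, then a hard stop. Unheld it springs far open.
- lantern_a: Small white lantern with a square body and stepped roof. Origin: centre of its underside, z up. Square foot 50 x 50 x 22 mm high, sides along its x and y; above it a narrower body 36 mm wide, a roof and a ring; 88 mm tall, 0.11 to 0.22 kg. It slides when pushed at the foot and tips when pushed higher up.
- lantern_b: Small white lantern with a round body and domed roof. Origin: centre of its underside, z up. Square foot 50 x 50 x 22 mm high, sides along its x and y; above it a narrower body 36 mm wide, a roof and a ring; 88 mm tall, 0.11 to 0.22 kg. It slides when pushed at the foot and tips when pushed higher up.
- big_lantern: Bystander: dark lantern of the same form as the square one, 95 x 95 mm foot, 167 mm tall; origin under its centre.
- carton: Bystander: cardboard box 90 x 70 x 110 mm high; origin under its centre.
- bowl: Bystander: copper bowl 100 mm across, 45 mm high; origin under its centre.
Mind the look-alikes: they are no part of the job. What is shaped like the lantern_a but black, pink or yellow is not meant.

How it is judged (in metres and radians):
On the way, in this order (a step that is already met when the one before it is completed fails the run):
1. both lanterns stand upright against the back rail while the keeper bar is still wide open (beyond 0.8 rad) (x of lantern_a in the frame of rack between 0.02 and 0.035 m and y of lantern_a in the frame of rack between -0.08 and 0.08 m and angle between each of lantern_a, lantern_b's own z axis and vertical below 0.1 rad and x of lantern_b in the frame of rack between 0.02 and 0.035 m and y of lantern_b in the frame of rack between -0.08 and 0.08 m and value of joint keeper above 0.8 rad), for 0.2 s.
2. the keeper bar is swung shut (value of joint keeper below 0.17 rad), for 0.2 s.
At the end, for the whole second after the job is handed in: The keeper bar stays shut (below 0.17 rad; unheld it springs open beyond 1 rad) by itself, held by its detent, and both lanterns stand still and upright (within 0.1 rad) in the rack, each with its foot within about 5 mm of the back rail (x of lantern_a in the frame of rack between 0.02 and 0.035 m and y of lantern_a in the frame of rack between -0.08 and 0.08 m and angle between each of lantern_a, lantern_b's own z axis and vertical below 0.1 rad and x of lantern_b in the frame of rack between 0.02 and 0.035 m and y of lantern_b in the frame of rack between -0.08 and 0.08 m and value of joint keeper below 0.17 rad and linear speed of each of lantern_a, lantern_b below 0.02 m/s); the robot touches nothing.
It fails at once if a small lantern is tipped beyond 0.4 rad (angle between any of lantern_a, lantern_b's own z axis and vertical above 0.4 rad).
It fails at once if the robot presses on a small lantern with more than 40 N (contact force between any of the fingers, the arm and lantern_a above 40 N or contact force between any of the fingers, the arm and lantern_b above 40 N).
It fails at once if the robot rams the rack or its keeper bar with more than 35 N (contact force between any of the fingers, the arm and rack above 35 N).
It fails at once if a bystander is moved by more than 20 mm (distance of any of big_lantern, carton, bowl from where it was at the start of the episode above 0.02 m).
It also fails if it takes over 70 s, if anything falls off the work surface, if the arm or the gripper's body presses on something with over 40 N, if the wrist force passes 120 N, or if a joint passes its speed limit or range.

## Working session

There is one attempt and no reset: what is moved stays moved. The work goes in short steps, Python scripts to look and compute and a tool call to move; the robot and the scene stay as the last step left them, time stands still between calls to the robot, and variables do not carry over. Pictures are saved under pics/ and viewed, at most 10 in all, crops included, and the job is handed in when it is done.

Besides the shell and the picture viewer there is one more tool, called after "Call:" as name(argument=value, ...) on one line, values as JSON. carry_out: Moves the arm, as the interface text tells. Its arguments: {"type":"object","properties":{"series":{"type":"array"},"gripper":{"type":"number"},"newtons":{"type":"number"}},"required":["series"]}

```bash
mkdir -p pics; ls; python3 - <<'E'
from rig import r
import cv2,numpy as np
for n in("scene","top"):
    s=r.snapshot(n); cv2.imwrite(f"pics/{n}0.png",s["frame"][:,:,::-1]); print(n,s["K"],s["R"],s["t"]); np.savez(f"{n}0.npz",**s)
st=r.read_state(); print(st)
E
```

```text
pics
scene [[563.51045067   0.         308.56915012]
 [  0.         563.51045067 231.04792192]
 [  0.           0.           1.        ]] [[-0.32613807  0.94526864  0.01005716]
 [ 0.78566681  0.27695767 -0.55319265]
 [-0.52570107 -0.17251561 -0.83299264]] [ 195.54718552 -430.21072692 1513.71704706]
top [[546.6162644    0.         328.43570945]
 [  0.         546.6162644  247.236535  ]
 [  0.           0.           1.        ]] [[-0.01899234 -0.99974046 -0.01258196]
 [-0.99101108  0.02049029 -0.13220129]
 [ 0.13242479  0.00995805 -0.99114303]] [  42.51531762  615.75253034 1244.11784998]
{'time_s': 0.1, 'qpos': array([-6.94941980e+01,  1.51656579e+01,  9.19726789e+01,  1.96981894e-03,
        7.29782763e+01, -2.11336831e+00]), 'qvel': array([-0.00143307, -0.10951885, -0.24049921, -0.02450206,  0.02324978,
       -0.08303304]), 'joint_efforts': array([ 2.07345352e-04, -5.16707003e+01, -3.68589628e+01, -7.47462832e-05,
        6.31614865e-03,  3.31933359e-05]), 'ee_pos': array([ 259.40726027, -622.48959613,  247.08397533]), 'orientation': array([[ 9.23085506e-01,  3.84594180e-01, -6.82172304e-04],
       [ 3.84594769e-01, -9.23083520e-01,  1.91783365e-03],
       [ 1.07885649e-04, -2.03268435e-03, -9.99997928e-01]]), 'contact_force': array([-0.34661411, -1.00392777, -0.26372   ]), 'ft_torque': array([-0.00144236,  0.06732438, -0.02512571]), 'grip_force': 0.0, 'gripper_width': 0.9992205093802508}
```

View pics/scene0.png

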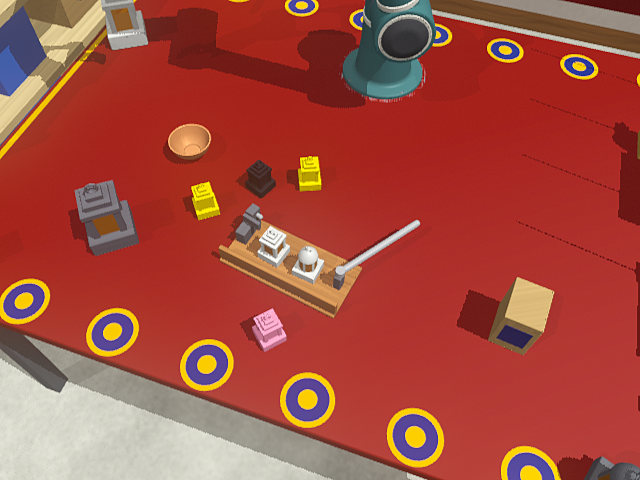

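View pics/top0.png

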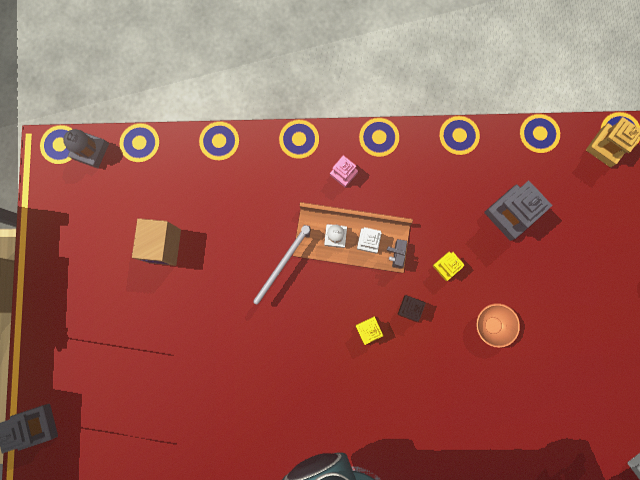

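The top view shows the rack around (355,240), the round white lantern at (336,236), the square one at (370,240), the bar from (305,231) to (257,301), and the catch at (398,252). The similarly shaped black (411,307), yellow (369,331 and 449,265) and pink (344,170) lanterns aren't white and stand outside the rack, so the two white ones in the rack are the ones meant. I'll confirm with an enlarged crop.

```bash
python3 - <<'E'
import cv2
a=cv2.imread("pics/top0.png")[195:310,245:425]; cv2.imwrite("pics/topc.png",cv2.resize(a,(792,506),interpolation=cv2.INTER_CUBIC))
a=cv2.imread("pics/scene0.png")[190:325,210:430]; cv2.imwrite("pics/scenec.png",cv2.resize(a,(792,486),interpolation=cv2.INTER_CUBIC))
E
```

```text
(no output)
```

View pics/topc.png

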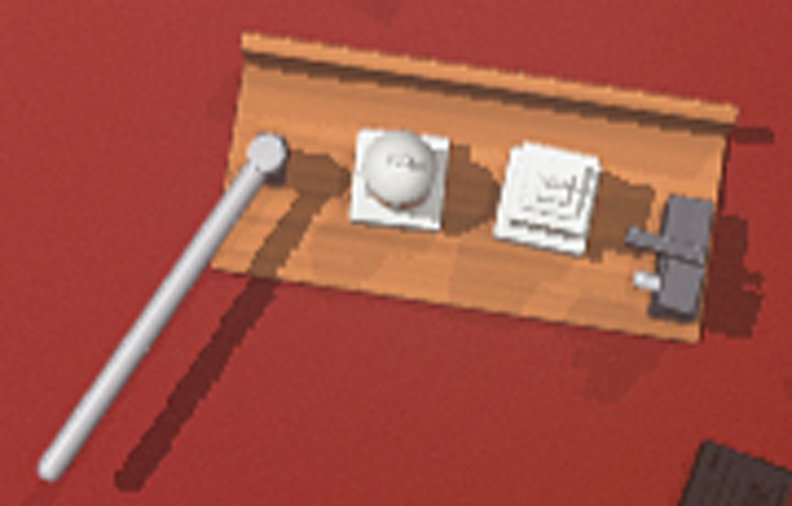

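View pics/scenec.png

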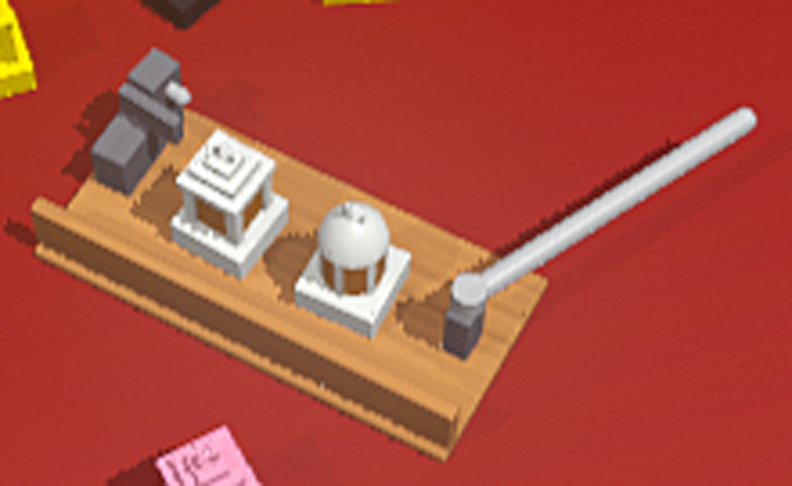

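The crops confirm two white lanterns in the rack, round on the left and square on the right. The tongue is at crop (665,245) and the ball at (647,281). Next I'll fit the poses from corner pixels.

```bash
cat > h.py <<'E'
import numpy as np
from scipy.optimize import least_squares
C={n:dict(np.load(f"{n}0.npz")) for n in("scene","top")}
Z={"top":(245,195,4.4),"scene":(210,190,3.6)}
def px(n,c): u0,v0,s=Z[n]; return np.array([u0+(c[0]+.5)/s-.5,v0+(c[1]+.5)/s-.5])
def proj(n,X): q=C[n]["K"]@(C[n]["R"]@X+C[n]["t"]); return q[:2]/q[2]
def back(n,c,z):
    p=px(n,c); k=C[n]; d=k["R"].T@np.linalg.solve(k["K"],[p[0],p[1],1]); o=-k["R"].T@k["t"]; return o+d*(z-o[2])/d[2]
def T(p,X): c,s=np.cos(p[2]),np.sin(p[2]); return np.array([p[0]+c*X[0]-s*X[1],p[1]+s*X[0]+c*X[1],X[2]])
def inv(p,W): c,s=np.cos(p[2]),np.sin(p[2]); d=np.array(W[:2])-p[:2]; return np.array([c*d[0]+s*d[1],-s*d[0]+c*d[1]])
def fit(obs,p0):
    f=lambda p:np.concatenate([proj(n,T(p,np.array(X,float)))-px(n,c) for n,X,c in obs])
    s=least_squares(f,p0,x_scale=[10,10,.1]); return s.x,s.fun.reshape(-1,2)
E
cat > fit.py <<'E'
from h import *
obs=[("top",(60,135,48),(242,33)),("top",(60,-135,48),(738,107)),("top",(-65,135,8),(211,268)),("top",(-65,-135,8),(699,342)),("top",(-6,110,66),(267,155)),
("scene",(-65,135,8),(548,280)),("scene",(-6,110,66),(468,288))]
p,res=fit(obs,[650,0,0]); print("rack",p[:2],np.degrees(p[2]),res.round(1).tolist())
np.save("rack.npy",p)
A=[("top",(-25,25,30),(493,238)),("top",(-25,-25,30),(583,255)),("scene",(25,25,30),(240,262)),("scene",(-25,25,30),(288,210)),("scene",(25,-25,30),(173,222))]
B=[("top",(25,25,30),(357,128)),("top",(25,-25,30),(449,136)),("top",(-25,-25,30),(441,230)),("top",(-25,25,30),(348,222)),("scene",(25,25,30),(372,320)),("scene",(25,-25,30),(297,285)),("scene",(-25,25,30),(411,253))]
for n,o in(("a",A),("b",B)):
    q,res=fit(o,[p[0],p[1],0]); print(n,q[:2],np.degrees(q[2]),"in rack",inv(p,q),np.degrees(q[2]-p[2]),res.round(1).tolist())
for n,c in(("top",(48,468)),("scene",(748,120))):
    e=inv(p,back(n,c,60))-[-6,110]; print("end",e,np.hypot(*e),np.arctan2(-e[0],-e[1]))
for nm,c,z in(("ball",(640,281),58),("tongue tip",(628,238),71),("tongue front edge",(665,250),71),("tongue r",(703,258),71)):
    e=inv(p,back("top",c,z)); d=e-[-6,110]; print(nm,e,np.hypot(*d),np.arctan2(-d[0],-d[1]))
E
python3 fit.py
```

```text
rack [643.94926319 -25.77627745] -10.164210362789213 [[-0.1, -0.9], [0.4, -0.3], [-0.5, -0.5], [-0.3, 0.2], [-0.3, -1.1], [0.1, -1.4], [0.1, -1.2]]
a [635.8347841  -64.67221064] -14.097960141260511 in rack [ -1.12316806 -39.71746321] -3.933749778471299 [[-0.9, -1.9], [-0.7, -1.1], [0.1, -0.1], [0.6, -3.0], [-1.2, -0.5]]
b [647.57217775  14.3511556 ] -7.063018519454285 in rack [-3.51522868 40.13700986] 3.1011918433349273 [[-0.2, -0.3], [-0.2, -0.0], [-0.5, -0.7], [-0.3, -1.0], [0.4, -0.6], [-1.0, -0.5], [0.2, -1.2]]
end [-182.07387752   85.09057856] 200.97587774146416 2.0079770418661784
end [-178.82468343   88.85152536] 199.68189943622554 2.031931890786397
ball [-42.77000508 -95.02461955] 208.29577022473555 0.1774577824215415
tongue tip [-23.08642908 -84.57185471] 195.32064075729255 0.08759082945566835
tongue front edge [ -26.31800918 -104.47572765] 215.4359748191223 0.09445149750356584
tongue r [ -27.38751255 -124.56566921] 235.5386992967791 0.09092778623759804
```

```bash
cat > g.py <<'E'
from h import *
p=np.load("rack.npy")
def go(xr,yr,z,az=None):
    "shift in current tool axes (cm) to rack xr,yr, TCP height z; spin to tool-y azimuth az in rack (deg)"
    from rig import r
    s=r.read_state(); R=np.array(s["orientation"]); e=np.array(s["ee_pos"])
    w=T(p,np.array([xr,yr,z],float)); d=R.T@(w-e)/10
    a=np.degrees(np.arctan2(R[1,1],R[0,1])-p[2]); a=(a+180)%360-180
    print("t",round(s["time_s"],2),"TCP rack",inv(p,e).round(1),"z",e[2].round(1),"az",a.round(2),"| shift cm",d.round(2),"spin",None if az is None else round(a-az,2),"F",s["contact_force"].round(1),"q",s["qpos"].round(0))
E
python3 - <<'E'
from g import *
from rig import r
print(r.tcp_to_tips)
for n,u,v in(("yel",369,331),("blk",411,307),("yel2",449,265),("pink",344,170)):
    c=((u-245+.5)*4.4-.5,(v-195+.5)*4.4-.5); print(n,inv(p,back("top",c,50)))
go(-100,40,180,0)
E
```

```text
17.0
yel [-214.38064174  -72.03020335]
blk [-145.24535379 -159.14574244]
yel2 [ -35.48239261 -232.62319773]
pink [150.74225711  42.71349546]
t 0.1 TCP rack [-273.2 -655.2] z 247.1 az -57.22 | shift cm [ 52.2  -49.06   6.81] spin -57.22 F [-0.3 -1.  -0.3] q [-69.  15.  92.   0.  73.  -2.]
```

Call:
carry_out(series=[2.175,-2.044,0.28,0,2.175,-2.044,0.28,0,2.175,-2.044,0.28,0,2.175,-2.044,0.28,0,2.175,-2.044,0.28,0,2.175,-2.044,0.28,0,2.175,-2.044,0.28,0,2.175,-2.044,0.28,0,2.175,-2.044,0.28,0,2.175,-2.044,0.28,0,2.175,-2.044,0.28,0,2.175,-2.044,0.28,0], gripper=1)

```text
time_s: 1.1
ee_pos: [406.2, -294.7, 214.1]
orientation: [[0.923, 0.384, -0.001], [0.384, -0.923, 0.0], [-0.0, -0.001, -1.0]]
contact_force: [0.3, -0.4, -0.3]
gripper_width: 1.0
grip_force: 0.0
```

Call:
carry_out(series=[2.175,-2.044,0.28,0,2.175,-2.044,0.28,0,2.175,-2.044,0.28,0,2.175,-2.044,0.28,0,2.175,-2.044,0.28,0,2.175,-2.044,0.28,0,2.175,-2.044,0.28,0,2.175,-2.044,0.28,0,2.175,-2.044,0.28,0,2.175,-2.044,0.28,0,2.175,-2.044,0.28,0,2.175,-2.044,0.28,0])

```text
time_s: 2.1
ee_pos: [552.8, 32.0, 180.5]
orientation: [[0.923, 0.385, -0.001], [0.385, -0.923, -0.0], [-0.001, -0.0, -1.0]]
contact_force: [0.9, -0.5, -0.7]
gripper_width: 0.996
grip_force: 0.0
```

Call:
carry_out(series=[0,0,0,-7.15,0,0,0,-7.15,0,0,0,-7.15,0,0,0,-7.15,0,0,0,-7.15,0,0,0,-7.15,0,0,0,-7.15,0,0,0,-7.15,0,0,0,0,0,0,0,0])

```text
time_s: 2.93
ee_pos: [552.4, 30.5, 180.7]
orientation: [[0.18, 0.984, -0.001], [0.984, -0.18, 0.0], [-0.0, -0.001, -1.0]]
contact_force: [0.4, 0.5, -0.7]
gripper_width: 0.999
grip_force: 0.0
```

```bash
python3 -c "
from g import *
go(-100,40,60,0)"
```

```text
t 2.93 TCP rack [-100.    39.3] z 180.7 az -0.21 | shift cm [7.000e-02 1.000e-02 1.207e+01] spin -0.21 F [ 0.4  0.5 -0.7] q [  1.   5. 111.   0.  64.  11.]
```

Call:
carry_out(series=[0,0,3,0,0,0,3,0,0,0,3,0,0,0,3,0,0,0,1,0,0,0,1,0,0,0,0,0])

```text
time_s: 3.52
ee_pos: [551.6, 30.5, 39.5]
orientation: [[0.178, 0.984, -0.003], [0.984, -0.178, -0.0], [-0.001, -0.003, -1.0]]
contact_force: [-0.1, -0.7, 0.2]
gripper_width: 0.998
grip_force: 0.0
```

```bash
python3 - <<'E'
from g import *
go(-100,40,40,0)
from rig import r
import cv2
s=r.snapshot("scene")["frame"][:,:,::-1][170:320,210:410]
cv2.imwrite("pics/s1.png",cv2.resize(s,(800,600),interpolation=cv2.INTER_CUBIC))
E
```

```text
t 3.52 TCP rack [-100.8   39.1] z 39.5 az -0.09 | shift cm [ 0.09  0.08 -0.05] spin -0.09 F [-0.1 -0.7  0.2] q [  1.  15. 117.  -0.  49.  11.]
```

View pics/s1.png

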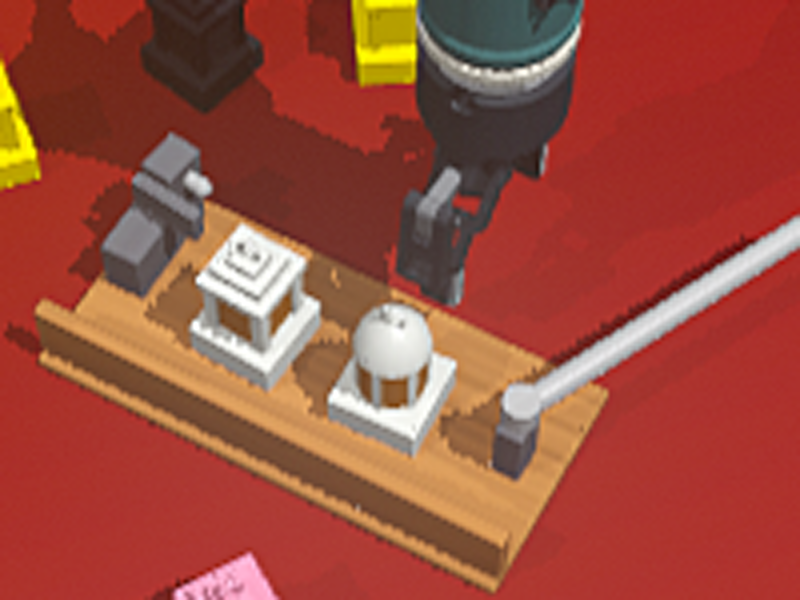

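```bash
python3 - <<'E'
from g import *
for z in (18,22.5,29,35.5):
    print(z,[((proj("scene",T(p,np.array([x,y,z])))-[210,170])*4).round(0).tolist() for x,y in((-43.8,28),(-43.8,50),(-58,50))])
E
```

```text
18 [[408.0, 318.0], [445.0, 335.0], [458.0, 315.0]]
22.5 [[408.0, 313.0], [445.0, 331.0], [458.0, 311.0]]
29 [[408.0, 306.0], [446.0, 324.0], [459.0, 304.0]]
35.5 [[408.0, 300.0], [446.0, 318.0], [459.0, 297.0]]
```

The fingertip bottom sits at crop (440,303), about z 36. So with the jaws open, the tips are only about 4 mm ahead of the TCP. I'll go lower, gently.

Call:
carry_out(series=[0,0,0.3,0,0,0,0.3,0,0,0,0.2,0,0,0,0.2,0,0,0,0.2,0,0,0,0.1,0,0,0,0.1,0,0,0,0.1,0,0,0,0.1,0,0,0,0.1,0,0,0,0.1,0])

```text
time_s: 4.48
ee_pos: [552.8, 30.5, 23.0]
orientation: [[0.177, 0.984, -0.0], [0.984, -0.177, 0.0], [0.0, -0.0, -1.0]]
contact_force: [0.5, -0.7, -0.1]
gripper_width: 0.996
grip_force: 0.0
```

Call:
carry_out(series=[0,0.1,0.2,0,0,0.4,0,0,0,0.4,0,0,0,0.3,0,0,0,0.3,0,0,0,0.3,0,0,0,0.3,0,0,0,0.3,0,0,0,0.3,0,0,0,0.3,0,0,0,0.3,0,0])

```text
time_s: 5.4
ee_pos: [585.5, 24.7, 21.2]
orientation: [[0.177, 0.984, -0.0], [0.984, -0.177, 0.0], [-0.0, -0.0, -1.0]]
contact_force: [-1.8, 0.3, 1.9]
gripper_width: 0.998
grip_force: 1.4
```

```bash
python3 - <<'E'
from g import *
go(-57,40,21,0)
from rig import r
import cv2
s=r.snapshot("scene")["frame"][:,:,::-1][170:320,210:410]
cv2.imwrite("pics/s2.png",cv2.resize(s,(800,600),interpolation=cv2.INTER_CUBIC))
E
```

```text
t 5.4 TCP rack [-66.5  39.3] z 21.2 az -0.01 | shift cm [0.07 0.95 0.02] spin -0.01 F [-1.8  0.3  1.9] q [ -0.  19. 113.   0.  48.  10.]
```

View pics/s2.png

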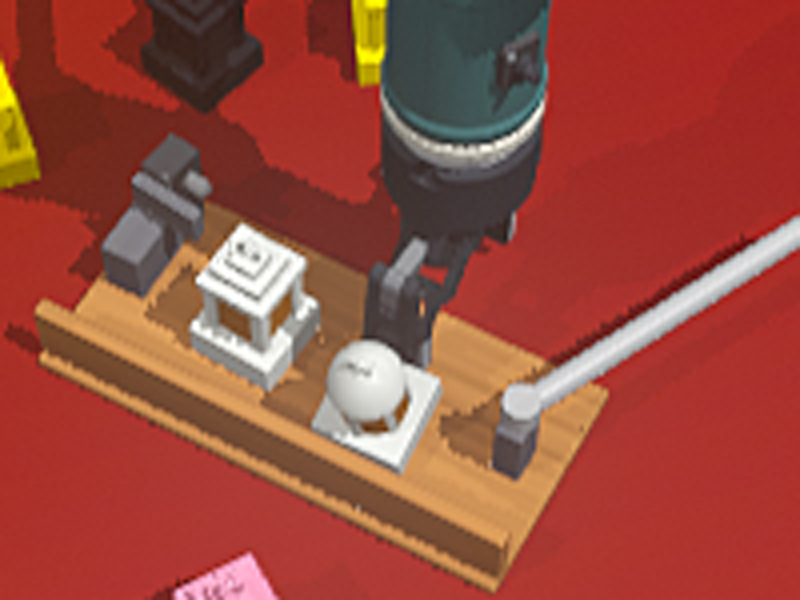

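The round lantern (dome at 365,380) is leaning toward the rail, so the contact was too high. Backing off now.

Call:
carry_out(series=[0,-0.15,0,0,0,-0.15,0,0,0,-0.15,0,0,0,-0.2,0,0,0,-0.3,0,0,0,-0.5,0,0,0,-0.5,0,0,0,-0.8,0,0,0,-0.8,0,0,0,0,0,0])

```text
time_s: 6.28
ee_pos: [547.8, 31.3, 20.6]
orientation: [[0.177, 0.984, -0.002], [0.984, -0.177, 0.0], [-0.0, -0.002, -1.0]]
contact_force: [-0.3, -0.2, -0.2]
gripper_width: 0.999
grip_force: 0.0
```

```bash
python3 - <<'E'
from g import *
go(-57,40,21,0)
from rig import r
import cv2
s=r.snapshot("scene")["frame"][:,:,::-1][190:325,210:390]
t=r.snapshot("top")["frame"][:,:,::-1][200:275,285:425]
a=cv2.resize(s,(540,405),interpolation=cv2.INTER_CUBIC)
b=cv2.resize(t,(420,225),interpolation=cv2.INTER_CUBIC)
c=np.zeros((600,800,3),np.uint8); c[:405,:540]=a; c[375:600,380:800]=b
a=cv2.resize(s[30:125,80:155],(300,380),interpolation=cv2.INTER_CUBIC); c[:375,500:800]=a[:375]
cv2.imwrite("pics/s3.png",c)
E
```

```text
t 6.28 TCP rack [-104.7   39.2] z 20.6 az -0.0 | shift cm [ 0.08  4.77 -0.05] spin -0.0 F [-0.3 -0.2 -0.2] q [  1.  16. 118.   0.  46.  11.]
```

View pics/s3.png

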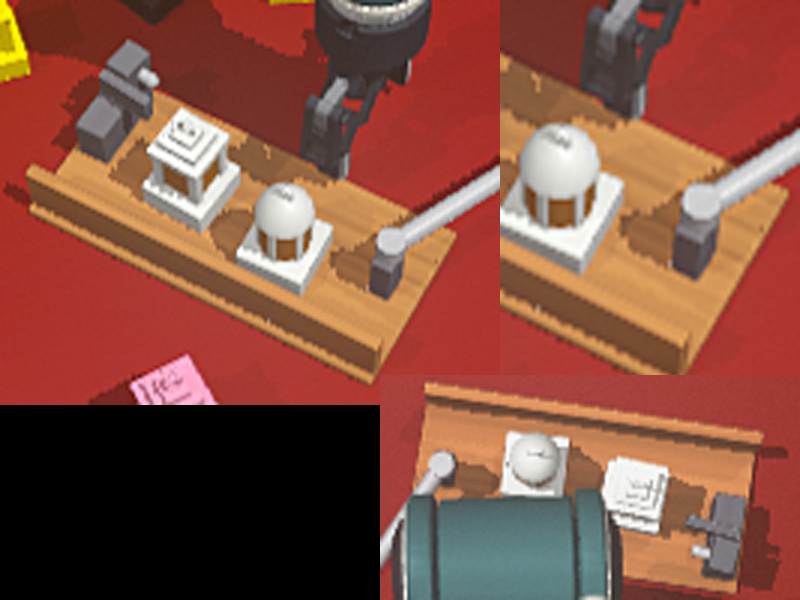

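It's upright again, with the dome at (285,210). New plan: close the jaws and push with their narrow x side, which has straight vertical faces. With the tips at z≈26, the body clears the ring at 99 versus 96.

Call:
carry_out(series=[0,0,-1.2,0,0,0,-1.2,-7.16,0,0,-1,-7.16,0,0,0,-7.16,0,0,0,-7.16,0,0,0,-7.16,0,0,0,-7.16,0,0,0,-7.16,0,0,0,-7.16,0,0,0,-7.16,0,0,0,-7.16,0,0,0,-7.16], gripper=0, newtons=30)

```text
time_s: 7.38
ee_pos: [551.3, 30.9, 56.3]
orientation: [[-0.933, 0.359, 0.002], [0.359, 0.933, -0.0], [-0.002, 0.001, -1.0]]
contact_force: [1.0, -1.0, -0.1]
gripper_width: 0.003
grip_force: 0.0
```

Call:
carry_out(series=[0,0,0,-7.16,0,0,0,-4.08,0,0,0,0,0,0,0,0])

```text
time_s: 7.72
ee_pos: [551.1, 30.9, 56.0]
orientation: [[-0.984, 0.179, 0.001], [0.179, 0.984, 0.0], [-0.001, 0.0, -1.0]]
contact_force: [0.5, 0.3, -0.3]
gripper_width: 0.003
grip_force: 0.0
```

```bash
python3 -c "
from g import *
go(-55,40,43.5,90)"
```

```text
t 7.72 TCP rack [-101.4   39.4] z 56.0 az 89.86 | shift cm [-4.64  0.07  1.25] spin -0.14 F [ 0.5  0.3 -0.3] q [  1.  13. 117.   0.  50. -79.]
```

Call:
carry_out(series=[-1,0,0.4,0,-1,0,0.4,0,-1,0,0.25,0,-1,0,0.2,0,-0.8,0,0,0,-0.4,0,0,0,-0.4,0,0,0,-0.3,0,0,0,-0.3,0,0,0,-0.3,0,0,0,-0.3,0,0,0,0,0,0,0])

```text
time_s: 8.72
ee_pos: [617.9, 18.9, 42.8]
orientation: [[-0.984, 0.177, 0.001], [0.177, 0.984, -0.0], [-0.001, 0.0, -1.0]]
contact_force: [0.9, 0.5, 0.8]
gripper_width: -0.0
grip_force: 0.0
```

```bash
python3 - <<'E'
from g import *
go(-11,40,43.5,90)
from rig import r
import cv2
s=r.snapshot("scene")["frame"][:,:,::-1][200:305,235:375]
cv2.imwrite("pics/s4.png",cv2.resize(s,(800,600),interpolation=cv2.INTER_CUBIC))
E
```

```text
t 8.72 TCP rack [-33.6  39.4] z 42.8 az 89.99 | shift cm [-2.26  0.06 -0.06] spin -0.01 F [0.9 0.5 0.8] q [ -1.  20. 109.  -0.  51. -80.]
```

View pics/s4.png

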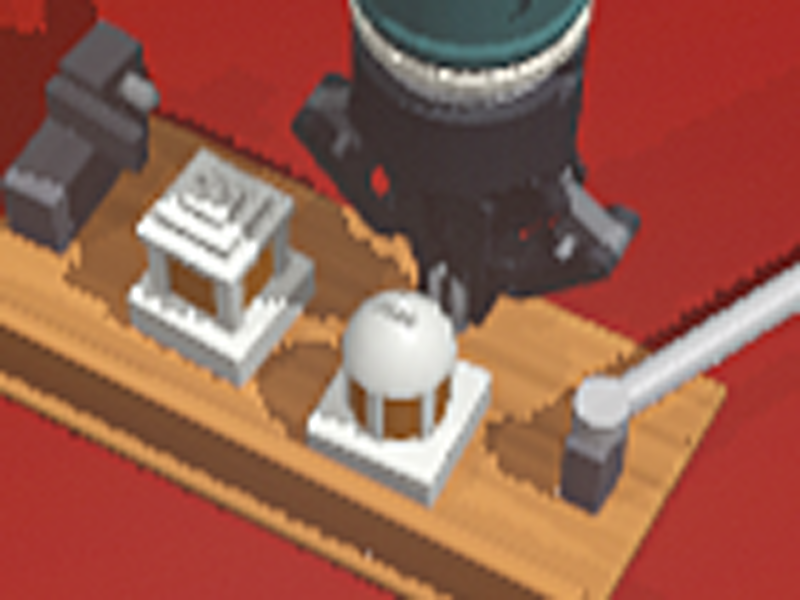

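The closed finger is right behind the round lantern's foot at (440,310); the lantern is upright and not yet pushed. Pushing slowly.

Call:
carry_out(series=[-0.2,0,0,0,-0.2,0,0,0,-0.2,0,0,0,-0.2,0,0,0,-0.2,0,0,0,-0.2,0,0,0,-0.2,0,0,0,-0.2,0,0,0])

```text
time_s: 9.43
ee_pos: [632.9, 16.1, 42.5]
orientation: [[-0.984, 0.177, -0.001], [0.177, 0.984, 0.0], [0.001, -0.0, -1.0]]
contact_force: [-0.2, 0.5, 0.6]
gripper_width: -0.004
grip_force: 0.6
```

Call:
carry_out(series=[-0.15,0,0,0,-0.15,0,0,0,-0.1,0,0,0])

```text
time_s: 9.68
ee_pos: [637.1, 15.3, 42.5]
orientation: [[-0.984, 0.177, 0.0], [0.177, 0.984, -0.0], [-0.0, -0.0, -1.0]]
contact_force: [-0.6, -0.5, 0.0]
gripper_width: 0.002
grip_force: 0.4
```

```bash
python3 -c "
from g import *
go(-11,40,43.5,90)"
```

```text
t 9.68 TCP rack [-14.   39.3] z 42.5 az 89.98 | shift cm [-0.3   0.07 -0.1 ] spin -0.02 F [-0.6 -0.5  0. ] q [ -1.  22. 106.  -0.  52. -81.]
```

Call:
carry_out(series=[-0.1,0,0,0,-0.1,0,0,0,-0.05,0,0,0,0,0,0,0])

```text
time_s: 10.02
ee_pos: [639.6, 14.9, 42.6]
orientation: [[-0.984, 0.177, 0.0], [0.177, 0.984, -0.0], [-0.0, 0.0, -1.0]]
contact_force: [-0.7, -0.2, 0.0]
gripper_width: 0.003
grip_force: 0.1
```

Call:
carry_out(series=[-0.1,0,0,0,-0.05,0,0,0])

```text
time_s: 10.18
ee_pos: [640.9, 14.7, 42.6]
orientation: [[-0.984, 0.177, 0.0], [0.177, 0.984, 0.0], [-0.0, 0.0, -1.0]]
contact_force: [-0.8, 1.0, -0.7]
gripper_width: -0.002
grip_force: 0.3
```

```bash
python3 - <<'E'
from g import *
go(-11,40,43.5,90)
from rig import r
import cv2
s=r.snapshot("scene")["frame"][:,:,::-1][200:305,235:375]
cv2.imwrite("pics/s5.png",cv2.resize(s,(800,600),interpolation=cv2.INTER_CUBIC))
E
```

```text
t 10.18 TCP rack [-10.1  39.3] z 42.6 az 89.98 | shift cm [ 0.09  0.07 -0.09] spin -0.02 F [-0.8  1.  -0.7] q [ -1.  23. 106.   0.  52. -81.]
```

Call:
carry_out(series=[-0.05,0,0,0,-0.05,0,0,0,-0.05,0,0,0])

```text
time_s: 10.48
ee_pos: [642.2, 14.4, 42.6]
orientation: [[-0.984, 0.177, -0.0], [0.177, 0.984, -0.0], [0.0, -0.0, -1.0]]
contact_force: [-2.4, 0.0, 0.8]
gripper_width: -0.001
grip_force: 1.1
```

Call:
carry_out(series=[-0.05,0,0,0,-0.05,0,0,0,-0.05,0,0,0])

```text
time_s: 10.73
ee_pos: [642.4, 14.4, 42.4]
orientation: [[-0.984, 0.177, -0.003], [0.177, 0.984, 0.0], [0.003, -0.0, -1.0]]
contact_force: [-7.1, 1.3, 5.3]
gripper_width: -0.001
grip_force: 3.4
```

```bash
python3 - <<'E'
from g import *
S=(235,200,800/140)
for y in(88,95,100,105):
  for z in(70,80,90,100,110):
    print(y,z,((proj("scene",T(p,np.array([-33.6,y,z])))-[235,200])*5.714).round(0), ((proj("scene",T(p,np.array([-33.6,79-y,z])))-[235,200])*5.714).round(0))
E
```

```text
88 70 [579. 298.] [337. 183.]
88 80 [581. 283.] [336. 167.]
88 90 [582. 267.] [336. 151.]
88 100 [584. 252.] [336. 135.]
88 110 [586. 236.] [335. 118.]
95 70 [597. 306.] [320. 174.]
95 80 [599. 291.] [319. 159.]
95 90 [601. 276.] [319. 143.]
95 100 [602. 260.] [318. 126.]
95 110 [604. 244.] [318. 110.]
100 70 [610. 313.] [308. 169.]
100 80 [612. 297.] [307. 153.]
100 90 [614. 282.] [306. 137.]
100 100 [616. 266.] [306. 121.]
100 110 [617. 251.] [305. 104.]
105 70 [623. 319.] [295. 163.]
105 80 [625. 304.] [295. 147.]
105 90 [627. 288.] [294. 131.]
105 100 [629. 273.] [293. 115.]
105 110 [631. 257.] [293.  98.]
```

Call:
carry_out(series=[0.2,0,0,0,0.5,0,0,0,1.5,0,0,0,2.5,0,0,0,0,-2,0,0,0,-2,0,0,0,-2,0,0,0,-1.9,0,0,-0.5,0,0,0,-0.4,0,0,0,-0.3,0,0,0,-0.3,0,0,0])

```text
time_s: 11.73
ee_pos: [599.3, -57.3, 42.8]
orientation: [[-0.984, 0.176, 0.001], [0.176, 0.984, 0.0], [-0.001, 0.0, -1.0]]
contact_force: [-0.1, 0.2, -0.0]
gripper_width: 0.004
grip_force: 0.0
```

```bash
python3 -c "
from g import *
go(-11,-39.5,42.5,90)"
```

```text
t 11.73 TCP rack [-38.4 -38.9] z 42.8 az 90.01 | shift cm [-2.74 -0.06  0.03] spin 0.01 F [-0.1  0.2 -0. ] q [ -8.  19. 111.   0.  50. -88.]
```

Call:
carry_out(series=[-0.2,0,0,0,-0.2,0,0,0,-0.2,0,0,0,-0.2,0,0,0,-0.2,0,0,0,-0.2,0,0,0])

```text
time_s: 12.23
ee_pos: [610.2, -59.9, 42.4]
orientation: [[-0.984, 0.177, -0.0], [0.177, 0.984, 0.0], [0.0, -0.0, -1.0]]
contact_force: [-0.5, 0.4, -0.1]
gripper_width: -0.001
grip_force: 0.3
```

Call:
carry_out(series=[-0.2,0,0,0,-0.2,0,0,0,-0.2,0,0,0,-0.2,0,0,0,-0.2,0,0,0,-0.2,0,0,0,-0.1,0,0,0])

```text
time_s: 12.82
ee_pos: [623.4, -62.5, 42.6]
orientation: [[-0.984, 0.177, 0.0], [0.177, 0.984, -0.0], [-0.0, -0.0, -1.0]]
contact_force: [-0.4, -0.2, -0.8]
gripper_width: 0.002
grip_force: 0.3
```

Call:
carry_out(series=[-0.1,0,0,0,-0.1,0,0,0,-0.05,0,0,0,-0.05,0,0,0])

```text
time_s: 13.15
ee_pos: [625.9, -62.9, 42.6]
orientation: [[-0.984, 0.177, -0.0], [0.177, 0.984, 0.0], [0.0, 0.0, -1.0]]
contact_force: [-0.9, 0.3, -0.5]
gripper_width: -0.003
grip_force: 0.4
```

```bash
python3 -c "
from g import *
go(-9,-39.5,42.5,90)"
```

```text
t 13.15 TCP rack [-11.2 -39.7] z 42.6 az 89.98 | shift cm [-0.22  0.02  0.01] spin -0.02 F [-0.9  0.3 -0.5] q [ -8.  21. 107.   0.  51. -88.]
```

Call:
carry_out(series=[-0.05,0,0,0,-0.05,0,0,0,-0.05,0,0,0,-0.05,0,0,0])

```text
time_s: 13.48
ee_pos: [627.9, -63.2, 42.6]
orientation: [[-0.984, 0.177, -0.0], [0.177, 0.984, -0.0], [0.0, -0.0, -1.0]]
contact_force: [-1.0, -0.2, -0.8]
gripper_width: 0.004
grip_force: 0.3
```

Call:
carry_out(series=[-0.05,0,0,0,-0.05,0,0,0,-0.05,0,0,0])

```text
time_s: 13.73
ee_pos: [628.6, -63.4, 42.5]
orientation: [[-0.984, 0.177, -0.002], [0.177, 0.984, 0.0], [0.002, -0.0, -1.0]]
contact_force: [-3.7, 0.8, 3.7]
gripper_width: 0.001
grip_force: 2.1
```

Call:
carry_out(series=[-0.04,0,0,0,0,0,0,0,0.3,0,0,0,1,0,0,0,2,0,0,0,2,0,-1,6.8,0,0,-2,6.8,0,0,-2,6.8,0,0,-2,6.8,0,0,0,6.8,0,0,0,6.8,0,0,0,6.8])

```text
time_s: 14.73
ee_pos: [578.0, -54.2, 113.6]
orientation: [[-0.528, 0.849, 0.003], [0.849, 0.528, -0.0], [-0.002, 0.002, -1.0]]
contact_force: [0.0, 0.8, 0.0]
gripper_width: -0.005
grip_force: 0.0
```

Call:
carry_out(series=[0,0,0,6.8,0,0,0,6.8,0,0,0,6.8,0,0,0,6.8,0,0,0,6.8,0,0,0,6.8,0,0,0,6.8,0,0,0,6.8,0,0,0,6.8,0,0,0,6.8,0,0,0,0])

```text
time_s: 15.65
ee_pos: [577.5, -54.2, 112.7]
orientation: [[0.587, 0.81, 0.001], [0.81, -0.587, -0.0], [0.001, 0.001, -1.0]]
contact_force: [-0.6, 0.2, -0.1]
gripper_width: -0.001
grip_force: 0.0
```

```bash
python3 - <<'E'
from g import *
go(-118,201,110,-25.8)
from rig import r
import cv2
s=r.snapshot("scene")["frame"][:,:,::-1][190:325,210:430]
t=r.snapshot("top")["frame"][:,:,::-1][195:280,285:425]
c=np.zeros((600,800,3),np.uint8); c[:351,:572]=cv2.resize(s,(572,351),interpolation=cv2.INTER_CUBIC)
c[351:600,:410]=cv2.resize(t,(410,249),interpolation=cv2.INTER_CUBIC)
c[300:600,410:800]=cv2.resize(s[30:110,15:119],(390,300),interpolation=cv2.INTER_CUBIC)
cv2.imwrite("pics/s6.png",c)
E
```

```text
t 15.65 TCP rack [-60.4 -39.7] z 112.7 az -25.78 | shift cm [ 19.17 -15.65   0.26] spin 0.02 F [-0.6  0.2 -0.1] q [ -8.  12. 111.  -0.  57.  28.]
```

View pics/s6.png

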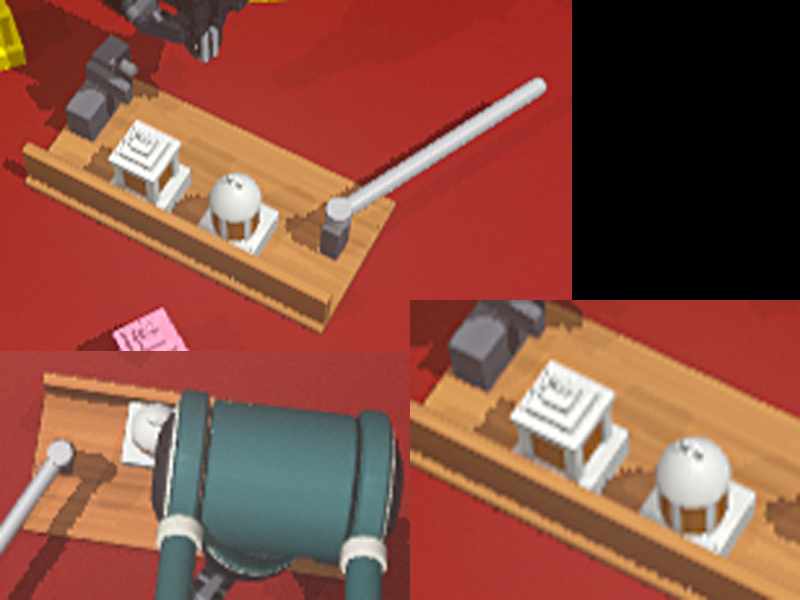

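Both white lanterns stand upright with their feet against the rail, at (145,165) and (237,210). The bar is still wide open, and the next move flies over it to its outer side.

Call:
carry_out(series=[2.4,-1.96,0,0,2.4,-1.96,0,0,2.4,-1.96,0,0,2.4,-1.96,0,0,2.4,-1.96,0,0,2.4,-1.96,0,0,2.4,-1.96,0,0,2.4,-1.96,0,0,0,0,1,0,0,0,2,0,0,0,2,0,0,0,0,0])

```text
time_s: 16.75
ee_pos: [559.2, 192.2, 58.3]
orientation: [[0.582, 0.813, -0.007], [0.813, -0.582, -0.002], [-0.006, -0.004, -1.0]]
contact_force: [-1.1, -0.5, -0.6]
gripper_width: 0.001
grip_force: 0.0
```

```bash
python3 -c "
from g import *
go(-118,201,63,-25.8)"
```

```text
t 16.75 TCP rack [-121.9  199.6] z 58.3 az -25.44 | shift cm [ 0.29  0.29 -0.47] spin 0.36 F [-1.1 -0.5 -0.6] q [ 17.  17. 111.  -0.  52.  52.]
```

Call:
carry_out(series=[-0.3,0.1,0,0,-0.3,0.1,0,0,-0.2,0,0,0,-0.2,0,0,0,-0.2,0,0,0,-0.15,0,0,0])

```text
time_s: 17.25
ee_pos: [556.8, 180.8, 63.5]
orientation: [[0.585, 0.811, 0.001], [0.811, -0.585, 0.0], [0.001, 0.001, -1.0]]
contact_force: [-0.3, 0.0, 0.4]
gripper_width: -0.003
grip_force: 0.0
```

Call:
carry_out(series=[-0.15,0,0,0,-0.15,0,0,0,-0.15,0,0,0])

```text
time_s: 17.5
ee_pos: [553.9, 177.5, 62.9]
orientation: [[0.585, 0.811, 0.001], [0.811, -0.585, 0.0], [0.001, 0.0, -1.0]]
contact_force: [-0.1, 0.2, 0.2]
gripper_width: 0.001
grip_force: 0.2
```

```bash
cat >> g.py <<'E'
def kp():
    from rig import r
    s=r.read_state(); R=np.array(s["orientation"]); e=np.array(s["ee_pos"])
    h=T(p,np.array([-6.,110,0])); q=R[:,:2].T@(e-h); a=np.degrees(np.arctan2(R[1,1],R[0,1])-p[2])
    print("t",round(s["time_s"],2),"d",q[0].round(1),"r",-q[1].round(1),"th(tool) deg",round(90-a,1),"F tool",(R.T@s["contact_force"]).round(1),"z",e[2].round(1),"q",s["qpos"].round(0))
E
python3 -c "
from g import *
kp()"
```

```text
t 17.5 d 15.7 r 138.9 th(tool) deg 115.6 F tool [ 0.1 -0.2 -0.2] z 62.9 q [ 15.  16. 113.   0.  52.  51.]
```

Call:
carry_out(series=[-0.36,-0.04,0,-1.5,-0.36,-0.04,0,-1.5,-0.73,-0.065,0,-3,-0.73,-0.065,0,-3,-0.73,-0.065,0,-3,-0.73,-0.065,0,-3,-0.73,-0.065,0,-3])

```text
time_s: 18.08
ee_pos: [529.7, 140.9, 62.7]
orientation: [[0.303, 0.953, 0.001], [0.953, -0.303, 0.0], [0.0, 0.001, -1.0]]
contact_force: [-0.2, 0.4, 0.8]
gripper_width: 0.003
grip_force: 0.4
```

```bash
python3 -c "
from g import *
kp()"
```

```text
t 18.08 d 16.1 r 139.1 th(tool) deg 97.4 F tool [ 0.3 -0.4 -0.8] z 62.7 q [ 12.  12. 117.   0.  51.  30.]
```

Call:
carry_out(series=[-0.73,-0.065,0,-3,-0.73,-0.065,0,-3,-0.73,-0.065,0,-3,-0.73,-0.065,0,-3,-0.73,-0.065,0,-3,-0.73,-0.065,0,-3,-0.73,-0.065,0,-3,-0.73,-0.065,0,-3,-0.73,-0.065,0,-3,-0.73,-0.065,0,-3,-0.73,-0.065,0,-3,-0.73,-0.065,0,-3])

```text
time_s: 19.08
ee_pos: [520.2, 55.0, 62.7]
orientation: [[-0.315, 0.949, 0.0], [0.949, 0.315, 0.001], [0.0, 0.001, -1.0]]
contact_force: [1.1, 1.7, -0.2]
gripper_width: 0.001
grip_force: 0.6
```

```bash
python3 - <<'E'
from g import *
kp()
from rig import r
import cv2
s=r.snapshot("scene")["frame"][:,:,::-1][190:325,210:430]
t=r.snapshot("top")["frame"]; cv2.imwrite("pics/t7raw.png",t[:,:,::-1])
cv2.imwrite("pics/s7.png",s)
E
```

```text
t 19.08 d 16.2 r 139.2 th(tool) deg 61.5 F tool [1.3 1.6 0.2] z 62.7 q [  3.  10. 120.   0.  50. -15.]
```

Call:
carry_out(series=[-0.73,-0.065,0,-3,-0.73,-0.065,0,-3,-0.73,-0.065,0,-3,-0.73,-0.065,0,-3,-0.73,-0.065,0,-3,-0.73,-0.065,0,-3,-0.73,-0.065,0,-3,-0.73,-0.065,0,-3,-0.73,-0.065,0,-3,-0.73,-0.065,0,-3,-0.73,-0.065,0,-3,-0.49,-0.05,0,-2])

```text
time_s: 20.18
ee_pos: [560.5, -18.5, 62.3]
orientation: [[-0.801, 0.598, -0.002], [0.598, 0.801, 0.0], [0.002, -0.001, -1.0]]
contact_force: [-2.4, -0.1, 1.8]
gripper_width: -0.003
grip_force: 0.9
```

```bash
python3 -c "
from g import *
kp()"
```

```text
t 20.18 d 16.8 r 139.9 th(tool) deg 26.6 F tool [ 1.8 -1.5 -1.8] z 62.3 q [ -4.  14. 115.   0.  51. -58.]
```

Call:
carry_out(series=[-0.24,-0.025,0,-1,-0.24,-0.025,0,-1,-0.24,-0.025,0,-1,-0.24,-0.025,0,-1,-0.12,-0.014,0,-0.5,-0.12,-0.014,0,-0.5,-0.12,-0.014,0,-0.5,-0.12,-0.014,0,-0.5])

```text
time_s: 20.85
ee_pos: [571.8, -27.9, 62.3]
orientation: [[-0.86, 0.511, -0.001], [0.511, 0.86, 0.0], [0.001, -0.0, -1.0]]
contact_force: [-2.0, -0.6, -1.7]
gripper_width: -0.001
grip_force: 0.9
```

```bash
python3 -c "
from g import *
kp()"
```

```text
t 20.85 d 16.6 r 139.6 th(tool) deg 20.6 F tool [ 1.4 -1.5  1.7] z 62.3 q [ -5.  15. 114.   0.  51. -65.]
```

Call:
carry_out(series=[-0.12,-0.014,0,-0.5,-0.12,-0.014,0,-0.5,-0.12,-0.014,0,-0.5,-0.12,-0.014,0,-0.5])

```text
time_s: 21.18
ee_pos: [576.0, -30.8, 62.5]
orientation: [[-0.877, 0.481, -0.0], [0.481, 0.877, 0.0], [0.0, 0.0, -1.0]]
contact_force: [-2.6, -0.1, -1.1]
gripper_width: -0.003
grip_force: 0.9
```

```bash
python3 -c "
from g import *
kp()"
```

```text
t 21.18 d 16.4 r 139.4 th(tool) deg 18.6 F tool [ 2.3 -1.3  1.1] z 62.5 q [ -6.  15. 113.   0.  52. -67.]
```

Call:
carry_out(series=[-0.12,-0.014,0,-0.5,-0.12,-0.014,0,-0.5,-0.12,-0.014,0,-0.5])

```text
time_s: 21.43
ee_pos: [579.0, -33.0, 62.6]
orientation: [[-0.889, 0.458, -0.0], [0.458, 0.889, 0.0], [0.0, 0.0, -1.0]]
contact_force: [-2.5, -0.4, -1.2]
gripper_width: 0.001
grip_force: 0.9
```

Call:
carry_out(series=[-0.12,-0.014,0,-0.5,-0.12,-0.014,0,-0.5,-0.12,-0.014,0,-0.5])

```text
time_s: 21.68
ee_pos: [582.1, -35.0, 62.6]
orientation: [[-0.901, 0.434, 0.0], [0.434, 0.901, -0.0], [-0.0, -0.0, -1.0]]
contact_force: [-2.1, -0.6, -1.6]
gripper_width: -0.004
grip_force: 0.9
```

Call:
carry_out(series=[-0.12,-0.014,0,-0.5,-0.12,-0.014,0,-0.5,-0.12,-0.014,0,-0.5])

```text
time_s: 21.93
ee_pos: [585.1, -36.9, 62.5]
orientation: [[-0.912, 0.41, -0.0], [0.41, 0.912, -0.0], [0.0, -0.0, -1.0]]
contact_force: [-1.8, -0.9, -1.8]
gripper_width: 0.001
grip_force: 1.0
```

```bash
python3 -c "
from g import *
kp()"
```

```text
t 21.93 d 16.6 r 139.6 th(tool) deg 14.1 F tool [ 1.3 -1.5  1.8] z 62.5 q [ -6.  16. 112.  -0.  52. -72.]
```

Call:
carry_out(series=[-0.12,-0.014,0,-0.5,-0.12,-0.014,0,-0.5])

```text
time_s: 22.1
ee_pos: [587.2, -38.1, 62.6]
orientation: [[-0.919, 0.394, -0.0], [0.394, 0.919, -0.0], [0.0, -0.0, -1.0]]
contact_force: [-2.3, 0.1, -1.2]
gripper_width: 0.001
grip_force: 1.0
```

Call:
carry_out(series=[-0.12,-0.014,0,-0.5,-0.12,-0.014,0,-0.5])

```text
time_s: 22.27
ee_pos: [589.3, -39.4, 62.6]
orientation: [[-0.926, 0.378, -0.0], [0.378, 0.926, -0.0], [0.0, -0.0, -1.0]]
contact_force: [-2.2, -1.2, -1.7]
gripper_width: -0.0
grip_force: 1.0
```

Call:
carry_out(series=[-0.12,-0.014,0,-0.5,-0.12,-0.014,0,-0.5])

```text
time_s: 22.43
ee_pos: [590.6, -40.2, 62.5]
orientation: [[-0.932, 0.362, -0.002], [0.362, 0.932, 0.001], [0.002, -0.0, -1.0]]
contact_force: [-6.1, 2.3, 3.4]
gripper_width: 0.001
grip_force: 3.3
```

```bash
python3 -c "
from g import *
kp()"
```

```text
t 22.43 d 17.6 r 139.6 th(tool) deg 11.1 F tool [ 6.5 -0.  -3.4] z 62.5 q [ -6.  17. 111.   0.  52. -75.]
```

Call:
carry_out(series=[-0.06,-0.007,0,-0.25,-0.06,-0.007,0,-0.25])

```text
time_s: 22.6
ee_pos: [591.0, -40.5, 62.5]
orientation: [[-0.935, 0.354, -0.003], [0.354, 0.935, 0.001], [0.003, -0.0, -1.0]]
contact_force: [-6.4, 2.1, 4.3]
gripper_width: -0.002
grip_force: 3.8
```

Call:
carry_out(series=[-0.06,-0.007,0,-0.25,-0.06,-0.007,0,-0.25])

```text
time_s: 22.77
ee_pos: [591.4, -40.7, 62.4]
orientation: [[-0.938, 0.346, -0.005], [0.346, 0.938, 0.001], [0.005, -0.0, -1.0]]
contact_force: [-9.0, 3.4, 5.1]
gripper_width: -0.002
grip_force: 4.9
```

```bash
python3 -c "
from g import *
kp()"
```

```text
t 22.77 d 19.3 r 139.5 th(tool) deg 10.1 F tool [ 9.7  0.  -5. ] z 62.4 q [ -6.  17. 111.   0.  52. -76.]
```

Call:
carry_out(series=[-0.06,-0.007,0,-0.2,-0.06,-0.007,0,-0.2])

```text
time_s: 22.93
ee_pos: [591.7, -41.0, 62.4]
orientation: [[-0.941, 0.34, -0.007], [0.34, 0.941, 0.002], [0.007, -0.0, -1.0]]
contact_force: [-12.4, 4.4, 7.8]
gripper_width: 0.001
grip_force: 6.2
```

Call:
carry_out(series=[-0.06,-0.007,0,-0.2,-0.06,-0.007,0,-0.2])

```text
time_s: 23.1
ee_pos: [592.5, -41.4, 62.3]
orientation: [[-0.943, 0.333, -0.007], [0.333, 0.943, 0.002], [0.007, -0.0, -1.0]]
contact_force: [-12.7, 3.1, 7.4]
gripper_width: 0.0
grip_force: 6.3
```

Call:
carry_out(series=[-0.06,-0.007,0,-0.2,-0.06,-0.007,0,-0.2])

```text
time_s: 23.27
ee_pos: [593.8, -42.1, 62.3]
orientation: [[-0.945, 0.326, -0.007], [0.326, 0.945, 0.002], [0.007, -0.0, -1.0]]
contact_force: [-10.8, 3.5, 5.1]
gripper_width: -0.002
grip_force: 5.0
```

```bash
python3 -c "
from g import *
kp()"
```

```text
t 23.27 d 19.6 r 139.5 th(tool) deg 8.9 F tool [11.4 -0.2 -5. ] z 62.3 q [ -6.  17. 111.   0.  53. -77.]
```

Call:
carry_out(series=[-0.06,-0.007,0,-0.2,-0.06,-0.007,0,-0.2])

```text
time_s: 23.43
ee_pos: [596.1, -43.0, 62.5]
orientation: [[-0.948, 0.32, -0.004], [0.32, 0.948, 0.001], [0.004, -0.0, -1.0]]
contact_force: [-5.9, -0.0, 2.7]
gripper_width: -0.003
grip_force: 3.0
```

Call:
carry_out(series=[-0.06,-0.007,0,-0.2,-0.06,-0.007,0,-0.2])

```text
time_s: 23.6
ee_pos: [598.5, -44.1, 62.5]
orientation: [[-0.95, 0.313, -0.001], [0.313, 0.95, 0.0], [0.001, -0.0, -1.0]]
contact_force: [-1.6, -0.2, -0.3]
gripper_width: 0.002
grip_force: 0.9
```

Call:
carry_out(series=[-0.06,-0.007,0,-0.2,-0.06,-0.007,0,-0.2])

```text
time_s: 23.77
ee_pos: [600.5, -44.7, 62.8]
orientation: [[-0.952, 0.307, 0.001], [0.307, 0.952, 0.0], [-0.001, 0.0, -1.0]]
contact_force: [-3.4, 2.3, 1.3]
gripper_width: 0.001
grip_force: 1.6
```

```bash
python3 -c "
from g import *
kp()"
```

```text
t 23.77 d 14.8 r 139.5 th(tool) deg 7.7 F tool [ 3.9  1.2 -1.3] z 62.8 q [ -7.  17. 110.   0.  52. -79.]
```

It clicked: 13 N at the peak, dropping to about 1.6 N. Now I'll press it against the stop.

Call:
carry_out(series=[-0.06,0,0,-0.2,-0.06,0,0,-0.2])

```text
time_s: 23.93
ee_pos: [600.6, -44.8, 62.7]
orientation: [[-0.954, 0.3, -0.002], [0.3, 0.954, 0.001], [0.002, 0.0, -1.0]]
contact_force: [-6.6, 1.9, 3.5]
gripper_width: 0.0
grip_force: 3.3
```

Call:
carry_out(series=[-0.06,0,0,-0.1,-0.06,0,0,0])

```text
time_s: 24.1
ee_pos: [600.8, -44.9, 62.6]
orientation: [[-0.954, 0.299, -0.004], [0.299, 0.954, 0.001], [0.004, -0.0, -1.0]]
contact_force: [-8.6, 2.7, 6.7]
gripper_width: 0.0
grip_force: 4.8
```

Call:
carry_out(series=[-0.06,0,0,0,-0.04,0,0,0])

```text
time_s: 24.27
ee_pos: [600.8, -44.9, 62.6]
orientation: [[-0.954, 0.299, -0.006], [0.299, 0.954, 0.001], [0.006, -0.0, -1.0]]
contact_force: [-11.0, 4.6, 9.2]
gripper_width: 0.0
grip_force: 5.9
```

```bash
python3 -c "
from g import *
kp()"
```

```text
t 24.27 d 16.0 r 139.5 th(tool) deg 7.2 F tool [11.9  1.1 -9.1] z 62.6 q [ -7.  18. 110.   0.  53. -79.]
```

Hard stop felt at about 0.126 rad, within the expected 0–0.155. I'll back off gently, then look.

Call:
carry_out(series=[0.1,0,0,0,0.1,0,0,0,0.1,0,0,0,0.2,0,0,0,0.3,0,0,0,1,0,0,0,2,0,0,0,3,0,-1,0,3,0,-3,0,3,0,-3,0,0,0,-3,0,0,0,0,0])

```text
time_s: 25.27
ee_pos: [484.4, -7.5, 167.6]
orientation: [[-0.955, 0.298, 0.011], [0.298, 0.955, -0.001], [-0.011, 0.003, -1.0]]
contact_force: [1.8, 1.4, 0.4]
gripper_width: 0.001
grip_force: 0.0
```

Call:
carry_out(series=[2,0,-2,0,2,0,-2,0,0,0,0,0,0,0,0,0,0,0,0,0,0,0,0,0])

```text
time_s: 25.77
ee_pos: [443.9, 4.0, 200.6]
orientation: [[-0.954, 0.299, -0.001], [0.299, 0.954, -0.0], [0.001, -0.0, -1.0]]
contact_force: [-0.3, -0.1, 0.1]
gripper_width: -0.003
grip_force: 0.0
```

```bash
python3 - <<'E'
from g import *
kp()
from rig import r
import cv2
s=r.snapshot("scene")["frame"][:,:,::-1][190:325,210:390]
cv2.imwrite("pics/s8.png",cv2.resize(s,(800,600),interpolation=cv2.INTER_CUBIC))
E
```

```text
t 25.77 d 180.2 r 139.8 th(tool) deg 7.2 F tool [ 0.3 -0.2 -0.1] z 200.6 q [ -3.  -8. 122.  -0.  67. -75.]
```

View pics/s8.png

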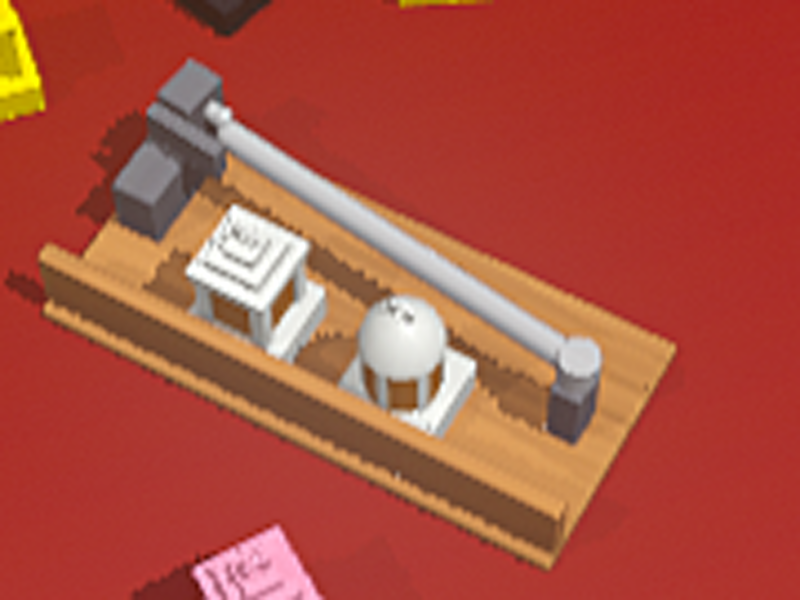

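The bar stays shut unheld, with its end at the catch (225,130) behind the ball. Both white lanterns are upright at the rail, and the arm is clear.

```bash
python3 -c "
from rig import r
print(r.sign_off())"
```

```text
the job is handed in; nothing more can be done
None
```

Job handed in at about 26 s: both white lanterns stand upright against the rail, and the keeper bar clicked past its detent and stays shut unheld at about 0.126 rad; my first push briefly tilted the round lantern (not measured, roughly 0.2 rad), and the sign-off returned no verdict.

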